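Set the needle valve an eighth of a turn off its seat

TASK

Two small needle valves stand on the bench. On the one with the flat wing-shaped head, turn the screw clockwise until it bottoms on its seat, then back it off by one eighth of a turn (45 degrees) and let go. Leave the valve with the round knurled head as it is set.

Things in the scene. Friction and masses are not known exactly. Their poses are not given: they have to be found in the camera images.
- wing_valve: the valve to set, fixed to the bench: aluminium foot plate 90 x 60 x 10 mm (long side along its x), brass body with a hose barb to each side (along y, tips 31 mm from the axis, 26 mm up) and a bonnet 26 mm wide up to z = 53 mm, 18 mm wide up to 60 mm; the steel wing head is above it. Origin: centre of the plate's underside, on the screw's axis; z up. Position and yaw (within 30 degrees) vary
- wing_screw (a joint): turn of the wing head about the upright axis, rad. 0 = bottomed on a hard stop, wing in line with the plate's long side (x). Grows as it is backed off, counter-clockwise seen from above: it is the angle from the plate's x to the wing. Upper stop 2.0. Starts between 1.05 and 1.4. Stays where left (friction about 0.07 N m); does not rise or sink as it turns
- wing_grip (a point): where to grip the wing head: on the axis, 94 mm above the bench, turning with the head; its x axis runs along the wing, z up. The wing is a flat upright steel bar, 46 mm long (x), 12 mm thick (y), from 70 to 106 mm above the bench; under it is a collar 18 mm wide, 64 to 70 mm above the bench
- round_mark (a point): the other valve: a point on top of its round knurled steel knob (38 mm across, 22 mm high, top 92 mm above the bench, on a stand of the same make), at the rim end of the dark line, 17 mm from the knob's axis; x points away from that axis. The knob turns just as easily and must keep its setting. The two valves' axes are at least 0.14 m apart
Mind the look-alikes: they are no part of the job. Leave any green or turquoise look-alike of the wing_valve alone.

How it is judged:
By the outcome, as a careful person would: the job done as asked, in the order asked, and still so for the second after the job is handed in, with the robot touching nothing.
It also fails if it takes over 32 s, if anything falls off the work surface, if the arm or the gripper's body presses on something with over 40 N, if the wrist force passes 120 N, or if a joint passes its speed limit or range.

ROBOT

A 7-joint arm with a two-finger parallel gripper is mounted at the origin on a cart in front of the work surface, level with it; the furniture and walls round the work are solid. World frame = base frame: x ahead of the robot, y to its left, z up, the work surface at z = 0. Lengths are in m, angles in rad, forces in N, time in s.
With the tool pointing down it reaches from about 0.425 to 0.825 m from the base axis. Payload 3.6 kg.
Tool frame: the origin (TCP) lies between the finger pads; the fingertips stand 8 mm ahead of it and the grasp point (between the pads) lies 11 mm behind it (robot.nose_length is the distance from the TCP to the fingertips, in m); z points along the fingers, y is the direction in which the jaws open and shut (so a half turn about z gives the same grasp; the last joint's range is limited). The gripper opens to 85 mm and grips with 20 to 120 N. Pads are 22 mm wide; open, the fingers measure 114 mm over their backs; the gripper's body (76 mm by 85 mm) begins 54 mm behind the grasp point. The pads swing forward as they close: fully open they stand 13 mm farther back than shut.
Start: joints at [1.214, 0.615, -0.013, 1.423, 0.008, 1.103, -0.04], TCP at [0.211, -0.615, 0.239] pointing down, gripper open.
Joint ranges: [-3.12, 3.12], [-0.3, 2.06], [-1.34, 1.32], [0.26, 2.42], [-1.36, 4.5], [0.01, 1.98], [-2.84, 2.84]. Speed limits (rad/s): [2.79, 2.79, 3.14, 3.14, 3.14, 3.14, 3.14].

INTERFACE

Orientations are given as a 3x3 rotation matrix whose columns are the frame's x, y, z axes.
In Python, from bench import read_state, imaging, job, robot gives the robot as it stands.
- The arm moves only by the tool move_arm, never from a script. Its argument "deltas" is a list of rows, each an object with "jaw": the finger opening in mm, from 0 to 85.4; "linear": the shift along the world's x, y, z in mm, a list of three; "turn": the turn, a rotation vector about the world's x, y, z in degrees, a list of three. A call has 1 to 20 rows; each row shifts and turns the commanded pose from where the row before left it; what a row does not reach is not made up. A row lasts 1/8 s, in which the tool goes at most 62.5 mm and 10.7 degrees, less where a joint would pass 70% of its speed; a pose out of reach is approached as far as the arm can. A call is refused whole if a number of a shift passes 62.5 or a number of a turn 10.7, either way. A call with a gripper value outside its range is refused whole. The fingers move at their own pace and stop on an object; "grip_force" is the grip in N (left out, the last holds). Time passes only in rows, so rows that do not move let the fingers close. It gives the time, the measured TCP pose, the force and the opening at its end, in the units of the state.
- read_state(): the state, without advancing time (a new reading comes with each control period).
- imaging.snapshot(name): name is "side" or "top"; returns the picture (384x512x3 uint8, red, green, blue); there is no depth.
- imaging.camera_model(name): a dict with "vfov" (degrees; the focal length in pixels is half the picture's height over the tangent of half this angle, whatever the lens; pixels are square), "cx", "cy" (the principal point, pixels), "world_to_cam" (4x4, takes a point from world to camera coordinates). Camera axes: x right, y up, looking along -z (the intrinsics and any distortion apply to the point x, -y, -z); pixel columns grow to the right and rows downward; lengths in m; the calibration is good to about 2 mm. A picture is of the moment at which its call begins. camera_model takes no time and is no camera call.
- job.close_job(): hands the job in, once; it reports no verdict.
The state is a dict: "time": time; "q": joint angles; "qd": joint speeds; "joint_torque": joint torques, N m; "position": TCP position; "tool_rot": TCP orientation; "wrist_force": force on the tool from outside, world axes, zero at the start; "wrist_torque": the same for the moment, N m; "opening": opening from 0.0 (shut) to 1.0 (fully open).
Only numpy, scipy, OpenCV 4.12 (cv2) and the standard library are available. Lean on these libraries where they do the work, as an engineer would, in place of code of your own. Each camera call takes 0.05 s, during which the arm holds its last target.

## Working session

There is one attempt and no reset: what is moved stays moved. The work goes in short steps, Python scripts to look and compute and a tool call to move; the robot and the scene stay as the last step left them, time stands still between calls to the robot, and variables do not carry over. Pictures are saved under pics/ and viewed, and the job is handed in when it is done.

Besides the shell and the picture viewer there is one more tool, called after "Call:" as a command line: name --argument value ..., lists and objects as JSON in quotes. move_arm: Moves the arm, as the interface text tells. Its arguments: {"type":"object","properties":{"deltas":{"type":"array"},"grip_force":{"type":"number"}},"required":["deltas"]}

```bash
mkdir -p pics; ls
python3 - <<'E'
from bench import read_state, imaging, job, robot
import cv2
for n in("side","top"):
    im=imaging.snapshot(n); cv2.imwrite(f"pics/{n}0.png",im[:,:,::-1])
    print(n,imaging.camera_model(n))
s=read_state();print(s)
print([a for a in dir(robot) if a[0]!='_'])
E
```

```text
pics
side {'vfov': 52.77570807399209, 'cx': 253.2266620782999, 'cy': 190.43380648323608, 'world_to_cam': array([[-0.9215847 , -0.38795507,  0.01313395,  0.44380252],
       [ 0.22653472, -0.51003999,  0.82978384, -0.16149487],
       [-0.31522001,  0.76769139,  0.55793035, -0.78707702],
       [ 0.        ,  0.        ,  0.        ,  1.        ]])}
top {'vfov': 50.537597780998894, 'cx': 255.56377858363223, 'cy': 190.24170549418378, 'world_to_cam': array([[-0.01229537, -0.99897292, -0.04361113,  0.06799372],
       [ 0.99090173, -0.01801868,  0.13337577, -0.46618977],
       [-0.1340246 , -0.04157444,  0.99010554, -0.88741898],
       [ 0.        ,  0.        ,  0.        ,  1.        ]])}
{'time': 0.1, 'q': array([ 1.21450566,  0.61582965, -0.01260439,  1.42477242,  0.00810631,
        1.10340755, -0.04038633]), 'qd': array([ 3.31876473e-05, -2.42287279e-03,  1.29440533e-04, -4.28981794e-03,
       -2.79068649e-04, -1.81958819e-03,  4.85631442e-04]), 'joint_torque': array([ 1.06182222e-03, -4.70381498e+01,  2.60058185e-01, -1.71570718e+01,
        1.00802208e-02,  5.88176481e-03, -2.06466353e-05]), 'position': array([ 0.21028031, -0.61432219,  0.23823818]), 'tool_rot': array([[ 9.46086710e-01,  3.23912465e-01, -8.07292554e-04],
       [ 3.23913468e-01, -9.46084096e-01,  2.22467997e-03],
       [-4.31650732e-05, -2.36623308e-03, -9.99997200e-01]]), 'wrist_force': array([ 0.55469362, -0.34045475, -0.28572332]), 'wrist_torque': array([-0.02213237,  0.03095829,  0.0654625 ]), 'opening': 0.9997136400709143}
['PlanningError', 'nose_length']
```

View pics/side0.png

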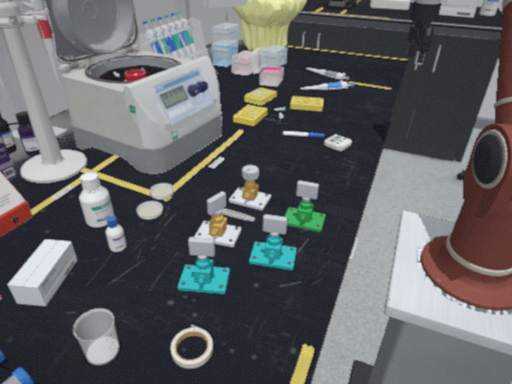

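View pics/top0.png

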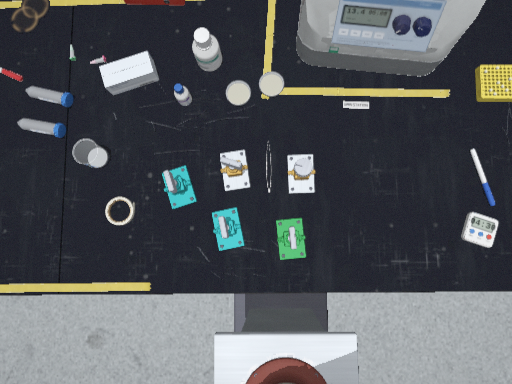

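Run:
```python
import cv2
a=cv2.imread("pics/top0.png")[140:200,205:335]
cv2.imwrite("pics/topc.png",cv2.resize(a,None,fx=6,fy=6,interpolation=cv2.INTER_CUBIC))
a=cv2.imread("pics/side0.png")[155:255,180:280]
cv2.imwrite("pics/sidec.png",cv2.resize(a,None,fx=6,fy=6,interpolation=cv2.INTER_CUBIC))
```

```text
(no output)
```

View pics/topc.png

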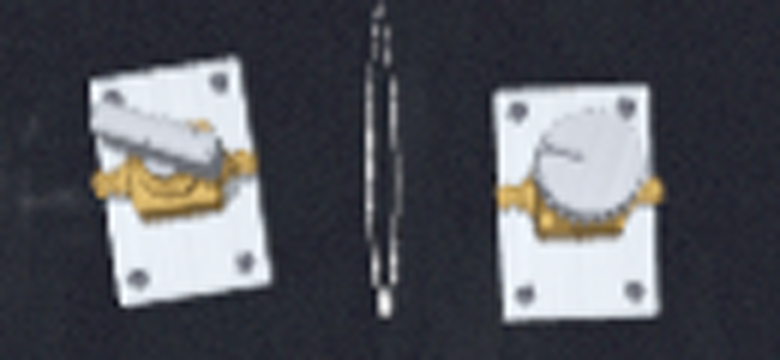

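View pics/sidec.png

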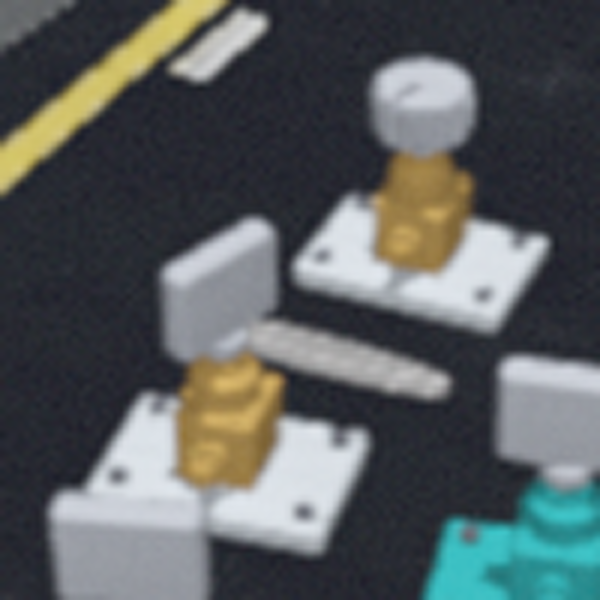

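```bash
cat > h.py <<'E'
import numpy as np,cv2
from bench import imaging
from scipy.optimize import least_squares
CM={n:imaging.camera_model(n) for n in("side","top")}
def proj(n,P):
    m=CM[n];P=np.atleast_2d(P);f=192/np.tan(np.radians(m["vfov"]/2))
    c=P@m["world_to_cam"][:3,:3].T+m["world_to_cam"][:3,3]
    return np.c_[m["cx"]+f*c[:,0]/-c[:,2], m["cy"]+f*-c[:,1]/-c[:,2]]
def Rz(a): return np.array([[np.cos(a),-np.sin(a),0],[np.sin(a),np.cos(a),0],[0,0,1]])
def tri(pts):
    A=lambda X:np.concatenate([proj(n,X)[0]-p for n,p in pts])
    r=least_squares(A,[.5,0,.05]);return r.x,r.fun
def box(lx,ly,z): return np.array([[sx*lx/2,sy*ly/2,z] for sx,sy in((1,1),(1,-1),(-1,-1),(-1,1))])
E
python3 - <<'E'
from h import *
T=lambda u,v:((u+.5)/6-.5+205,(v+.5)/6-.5+140)
S=lambda u,v:((u+.5)/6-.5+180,(v+.5)/6-.5+155)
# top corners order (+x,+y),(+x,-y),(-x,-y),(-x,+y)
tp=np.array([T(90,78),T(238,57),T(272,285),T(122,305)])
# individual triangulations
# side: camera looks toward -y?; list projection w/ initial fit
B=box(.09,.06,.01)
def fit(w):
    def f(p):
        W=B@Rz(p[2]).T+[p[0],p[1],0]
        return (proj("top",W)-tp).ravel()
    return least_squares(f,[.5,0,0])
r=fit(0);print(r.x,np.round(r.fun,2))
x,y,a=r.x
W=B@Rz(a).T+[x,y,0]
print((proj("side",W)-[180,155])*6)
# knob: top circle centre top crop (597,162), side (423,85)
print(tri([("top",T(592,160)),("side",S(423,85))]))
# wing top-face end corners
print("far L",tri([("top",T(97,108)),("side",S(270,222))]))
G=np.array([x,y,0])
for th in np.radians([55,60,65,70]):
    W=box(.046,.012,.106)@Rz(a+th).T+G
    print(np.degrees(th),((proj("top",W)-[205,140])*6).round().tolist(),((proj("side",W)-[180,155])*6).round().tolist())
E
```

```text
[0.51969927 0.11023768 0.13098604] [-0.1   0.4   0.39  0.09  0.11 -0.48 -0.39 -0.01]
[[ 85.0927921  488.76680855]
 [145.32836371 390.51928813]
 [369.1716259  432.12273476]
 [320.57297347 535.06085264]]
(array([ 0.50897009, -0.04340393,  0.09168947]), array([-0.03967227, -0.12028373,  0.14063854,  0.02804288]))
far L (array([0.50900907, 0.122289  , 0.13181347]), array([ 2.39138331,  6.41468729, -6.57967822, -1.55519578]))
55.0 [[86.0, 114.0], [102.0, 85.0], [218.0, 141.0], [202.0, 172.0]] [[174.0, 279.0], [154.0, 263.0], [263.0, 217.0], [283.0, 232.0]]
59.99999999999999 [[85.0, 120.0], [98.0, 89.0], [219.0, 136.0], [206.0, 167.0]] [[179.0, 281.0], [157.0, 266.0], [258.0, 215.0], [280.0, 229.0]]
65.0 [[85.0, 126.0], [95.0, 94.0], [219.0, 130.0], [209.0, 162.0]] [[184.0, 283.0], [159.0, 269.0], [253.0, 213.0], [278.0, 226.0]]
70.0 [[85.0, 132.0], [92.0, 99.0], [219.0, 124.0], [212.0, 157.0]] [[189.0, 284.0], [162.0, 272.0], [248.0, 212.0], [274.0, 223.0]]
```

```bash
cat > ov.py <<'E'
from h import *
def overlay(x,y,a,th,name,imgs,s=8):
    out=[]
    for n,(c,r) in (("top",(212,142)),("side",(190,180))):
        im=imgs[n][r:r+50,c:c+46]
        im=cv2.resize(im,None,fx=s,fy=s,interpolation=cv2.INTER_CUBIC); raw=im.copy()
        for z,lx,ly,t,col in ((.01,.09,.06,0,(0,0,255)),(.106,.046,.012,th,(0,0,255)),(.07,.046,.012,th,(255,0,0))):
            p=proj(n,box(lx,ly,z)@Rz(a+t).T+[x,y,0])
            p=((p-[c,r]+.5)*s-.5).round().astype(int)
            cv2.polylines(im,[p],True,col,1)
        out+=[cv2.resize(raw,(368,400)),cv2.resize(im,(368,400))]
    o=np.vstack([np.hstack(out[:2]),np.hstack(out[2:])])
    cv2.imwrite(name,cv2.resize(o,None,fx=.75,fy=.75))
E
python3 - <<'E'
from ov import *
imgs={n:cv2.imread(f"pics/{n}0.png") for n in("top","side")}
overlay(.5197,.1102,.131,np.radians(60),"pics/o60.png",imgs)
E
```

```text
(no output)
```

View pics/o60.png

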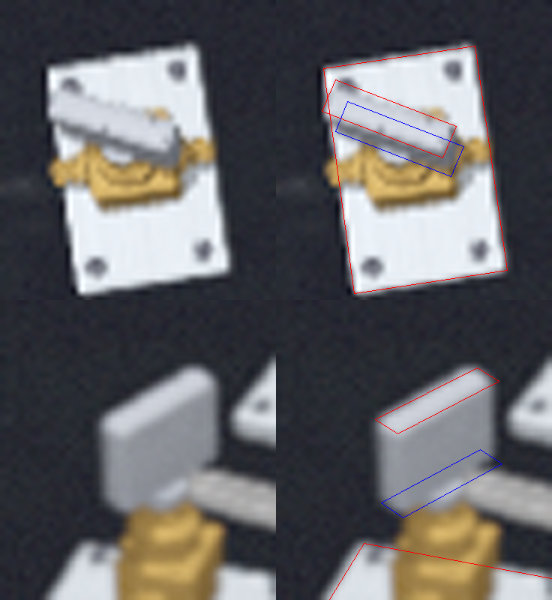

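Call:
move_arm --deltas '[{"jaw":45,"linear":[28,52,0],"turn":[0,0,3.6]},{"jaw":45,"linear":[28,52,0],"turn":[0,0,3.6]},{"jaw":45,"linear":[28,52,0],"turn":[0,0,3.6]},{"jaw":45,"linear":[28,52,0],"turn":[0,0,3.6]},{"jaw":45,"linear":[28,52,0],"turn":[0,0,3.6]},{"jaw":45,"linear":[28,52,0],"turn":[0,0,3.6]},{"jaw":45,"linear":[28,52,0],"turn":[0,0,3.6]},{"jaw":45,"linear":[16,51,0],"turn":[0,0,3.6]},{"jaw":45,"linear":[16,51,0],"turn":[0,0,3.6]},{"jaw":45,"linear":[16,51,0],"turn":[0,0,3.6]},{"jaw":45,"linear":[16,51,0],"turn":[0,0,3.6]},{"jaw":45,"linear":[16,51,0],"turn":[0,0,3.6]},{"jaw":45,"linear":[16,51,0],"turn":[0,0,3.6]},{"jaw":45,"linear":[16,51,0],"turn":[0,0,3.6]},{"jaw":45,"linear":[0,0,0],"turn":[0,0,0]},{"jaw":45,"linear":[0,0,0],"turn":[0,0,0]}]' --grip_force 60

```text
time: 2.1
position: [0.5181, 0.1051, 0.2387]
tool_rot: [[0.354, 0.935, -0.002], [0.935, -0.354, -0.001], [-0.002, -0.001, -1.0]]
wrist_force: [-0.2, 0.0, 0.2]
opening: 0.526
```

Call:
move_arm --deltas '[{"jaw":45,"linear":[1.6,5,-55],"turn":[0,0,0]},{"jaw":45,"linear":[0,0,-55],"turn":[0,0,0]},{"jaw":45,"linear":[0,0,0],"turn":[0,0,0]}]'

```text
time: 2.48
position: [0.5169, 0.1077, 0.1259]
tool_rot: [[0.356, 0.934, -0.01], [0.934, -0.356, -0.004], [-0.007, -0.008, -1.0]]
wrist_force: [0.2, 0.3, 0.7]
opening: 0.526
```

Run:
```python
from h import *
o=[]
for n,(c,r) in (("top",(195,125)),("side",(180,145))):
    im=imaging.snapshot(n)[:,:,::-1]; cv2.imwrite(f"pics/{n}1.png",im)
    o.append(cv2.resize(im[r:r+90,c:c+80],None,fx=5,fy=5,interpolation=cv2.INTER_CUBIC))
cv2.imwrite("pics/c1.png",np.hstack(o))
```

```text
(no output)
```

View pics/c1.png

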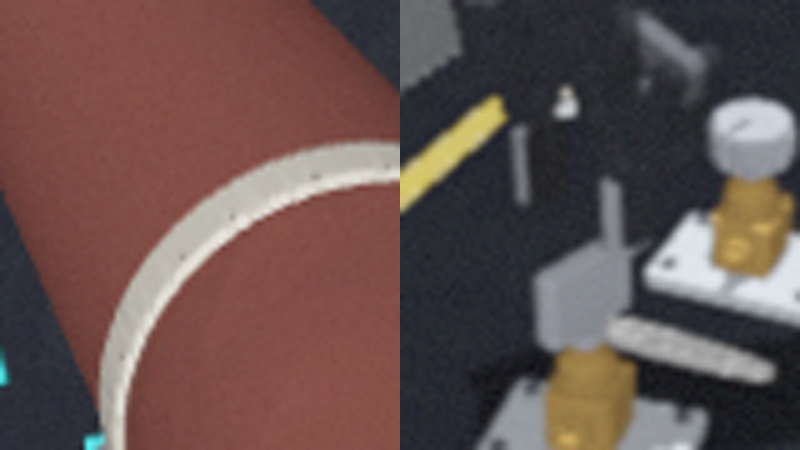

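Call:
move_arm --deltas '[{"jaw":45,"linear":[0,0,-22],"turn":[0,0,0]},{"jaw":45,"linear":[0,0,-20],"turn":[0,0,0]},{"jaw":45,"linear":[0,0,0],"turn":[0,0,0]},{"jaw":45,"linear":[0,0,0],"turn":[0,0,0]}]'

```text
time: 3.08
position: [0.5217, 0.1112, 0.0895]
tool_rot: [[0.354, 0.935, 0.004], [0.935, -0.354, 0.001], [0.002, 0.004, -1.0]]
wrist_force: [-0.7, 0.4, -0.2]
opening: 0.53
```

Run:
```python
from h import *
from bench import read_state
s=read_state(); print(s["position"],s["wrist_force"],s["wrist_torque"],s["q"])
im=imaging.snapshot("side")[:,:,::-1]
c,r=180,145
cv2.imwrite("pics/c2.png",cv2.resize(im[r:r+90,c:c+80],None,fx=6,fy=6,interpolation=cv2.INTER_CUBIC))
```

```text
[0.5217037  0.11123238 0.08948101] [-0.73794311  0.3588783  -0.18373998] [-0.00463083  0.02807279 -0.04252031] [-0.05718523  0.65280961 -0.29679163  1.91643888  0.314492    0.61293083
 -0.91674875]
```

View pics/c2.png

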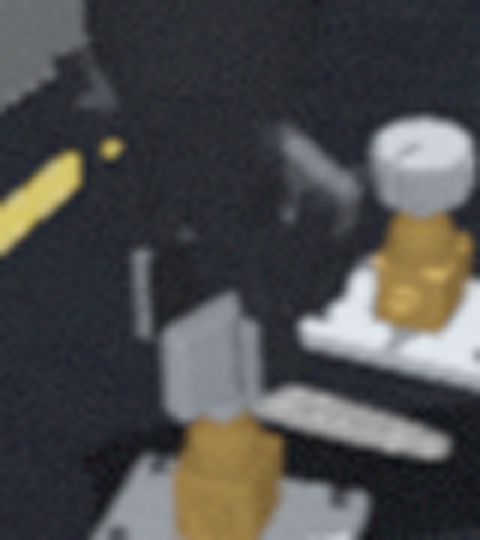

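Call:
move_arm --deltas '[{"jaw":45,"linear":[0,0,-4],"turn":[0,0,0]},{"jaw":45,"linear":[0,0,0],"turn":[0,0,0]},{"jaw":45,"linear":[0,0,0],"turn":[0,0,0]},{"jaw":45,"linear":[0,0,0],"turn":[0,0,0]}]'

```text
time: 3.62
position: [0.5201, 0.1111, 0.0833]
tool_rot: [[0.353, 0.935, -0.0], [0.935, -0.353, 0.0], [0.0, -0.0, -1.0]]
wrist_force: [0.1, 0.5, -0.0]
opening: 0.524
```

Call:
move_arm --deltas '[{"jaw":20,"linear":[0,0,0],"turn":[0,0,0]},{"jaw":10,"linear":[0,0,0],"turn":[0,0,0]},{"jaw":5,"linear":[0,0,0],"turn":[0,0,0]},{"jaw":5,"linear":[0,0,0],"turn":[0,0,0]},{"jaw":5,"linear":[0,0,0],"turn":[0,0,0]},{"jaw":5,"linear":[0,0,0],"turn":[0,0,0]}]' --grip_force 60

```text
time: 4.38
position: [0.5219, 0.1104, 0.0836]
tool_rot: [[0.354, 0.935, 0.003], [0.935, -0.354, -0.0], [0.001, 0.003, -1.0]]
wrist_force: [5.4, -2.2, -1.3]
opening: 0.132
```

Run:
```python
from bench import read_state
s=read_state(); print(s["position"],s["wrist_force"],s["wrist_torque"],s["opening"]*85.4,s["q"])
```

```text
[0.52192687 0.11039572 0.08362611] [ 5.35314685 -2.19186551 -1.31393467] [-0.39028255 -0.89183169  0.02200183] 11.25167603925064 [-0.05992891  0.66212664 -0.29123617  1.91958268  0.31934099  0.60132262
 -0.9200433 ]
```

Call:
move_arm --deltas '[{"jaw":5,"linear":[2,-1,0],"turn":[0,0,-6]},{"jaw":5,"linear":[0,0,0],"turn":[0,0,-8]},{"jaw":5,"linear":[0,0,0],"turn":[0,0,-8]},{"jaw":5,"linear":[0,0,0],"turn":[0,0,-8]},{"jaw":5,"linear":[0,0,0],"turn":[0,0,-8]},{"jaw":5,"linear":[0,0,0],"turn":[0,0,-8]},{"jaw":5,"linear":[0,0,0],"turn":[0,0,-6]},{"jaw":5,"linear":[0,0,0],"turn":[0,0,0]},{"jaw":5,"linear":[0,0,0],"turn":[0,0,0]}]'

```text
time: 5.5
position: [0.5226, 0.1098, 0.0836]
tool_rot: [[0.955, 0.298, 0.001], [0.298, -0.955, -0.0], [0.001, 0.0, -1.0]]
wrist_force: [2.1, -2.3, 1.5]
opening: 0.128
```

```bash
cat > st.py <<'E'
from bench import read_state
import numpy as np
s=read_state(); R=s["tool_rot"]; print(s["time"],s["position"],s["wrist_force"],s["wrist_torque"],s["opening"]*85.4,"yaw",np.degrees(np.arctan2(R[1,0],R[0,0])),s["q"])
E
python3 st.py
```

```text
5.5 [0.52259178 0.10977024 0.08358539] [ 2.13818047 -2.26686061  1.4838737 ] [-0.51572417 -0.52054055 -0.1041743 ] 10.940141586856695 yaw 17.345978392950308 [-0.22280301  0.64746741 -0.03862971  1.92160014  0.04355674  0.57226648
 -1.55827153]
```

Call:
move_arm --deltas '[{"jaw":5,"linear":[0,0,0],"turn":[0,0,-3]},{"jaw":5,"linear":[0,0,0],"turn":[0,0,-3]},{"jaw":5,"linear":[0,0,0],"turn":[0,0,0]}]'

```text
time: 5.88
position: [0.5226, 0.1097, 0.0836]
tool_rot: [[0.981, 0.194, 0.001], [0.194, -0.981, -0.0], [0.001, 0.0, -1.0]]
wrist_force: [2.9, -4.2, 3.8]
opening: 0.13
```

```bash
python3 st.py
```

```text
5.875 [0.52264587 0.10970912 0.08357689] [ 2.89329868 -4.15354484  3.84866841] [-0.68874062 -0.65964154 -0.05014866] 11.085904553128648 yaw 11.211079204474059 [-0.24285896  0.64730662 -0.00806104  1.92217235  0.01001904  0.57107451
 -1.63283952]
```

Call:
move_arm --deltas '[{"jaw":5,"linear":[0,0,0],"turn":[0,0,-2]},{"jaw":5,"linear":[0,0,0],"turn":[0,0,0]}]'

```text
time: 6.12
position: [0.5226, 0.1097, 0.0836]
tool_rot: [[0.987, 0.16, 0.001], [0.16, -0.987, -0.0], [0.001, 0.0, -1.0]]
wrist_force: [2.3, -4.1, 4.1]
opening: 0.129
```

```bash
python3 st.py
```

```text
6.125 [0.52263158 0.10968866 0.08357808] [ 2.2823685  -4.07129114  4.08115389] [-0.74850638 -0.64779009 -0.11207369] 11.027025983470885 yaw 9.183273345326679 [-2.49238336e-01  6.47313629e-01  1.74012309e-03  1.92238812e+00
 -9.64108372e-04  5.70862004e-01 -1.65755801e+00]
```

Call:
move_arm --deltas '[{"jaw":5,"linear":[0,0,0],"turn":[0,0,-1.5]},{"jaw":5,"linear":[0,0,0],"turn":[0,0,0]}]'

```text
time: 6.38
position: [0.5226, 0.1097, 0.0836]
tool_rot: [[0.991, 0.134, 0.001], [0.134, -0.991, -0.0], [0.001, 0.0, -1.0]]
wrist_force: [2.3, -4.6, 4.1]
opening: 0.129
```

```bash
python3 st.py
```

```text
6.375 [0.5226129  0.10966037 0.08355136] [ 2.26923205 -4.57872688  4.10278376] [-0.79226947 -0.63251397 -0.03835001] 11.057690516978566 yaw 7.678032611358961 [-0.25401558  0.64738012  0.0090922   1.92259108 -0.00916724  0.5706746
 -1.67584307]
```

Near the expected stop (7.5°); I'll keep creeping until the torque rises.

Call:
move_arm --deltas '[{"jaw":5,"linear":[0,0,0],"turn":[0,0,-1]},{"jaw":5,"linear":[0,0,0],"turn":[0,0,0]}]'

```text
time: 6.62
position: [0.5226, 0.1096, 0.0836]
tool_rot: [[0.993, 0.12, 0.001], [0.12, -0.993, -0.001], [0.001, 0.001, -1.0]]
wrist_force: [3.7, -4.5, 5.0]
opening: 0.132
```

```bash
python3 st.py
```

```text
6.625 [0.52263248 0.10964103 0.0835834 ] [ 3.70783513 -4.49707362  4.97738336] [-0.87084235 -0.7157432   0.49618077] 11.299358940207503 yaw 6.887919341171233 [-0.25733551  0.64734748  0.01363101  1.92270096 -0.01294401  0.57057657
 -1.68615637]
```

Call:
move_arm --deltas '[{"jaw":5,"linear":[0,0,0],"turn":[0,0,-1]},{"jaw":5,"linear":[0,0,0],"turn":[0,0,0]}]'

```text
time: 6.88
position: [0.5226, 0.1096, 0.0836]
tool_rot: [[0.994, 0.106, 0.001], [0.106, -0.994, -0.002], [0.001, 0.002, -1.0]]
wrist_force: [3.1, -4.6, 4.3]
opening: 0.129
```

```bash
python3 st.py
```

```text
6.875 [0.52264739 0.10964881 0.0835932 ] [ 3.06311822 -4.59135417  4.29154477] [-0.88219016 -0.66073863  1.00075104] 10.995708041258737 yaw 6.06907147467243 [-0.26067232  0.64737536  0.01820579  1.92278456 -0.01695371  0.57050492
 -1.69676335]
```

Call:
move_arm --deltas '[{"jaw":5,"linear":[0,0,0],"turn":[0,0,-1]},{"jaw":5,"linear":[0,0,0],"turn":[0,0,0]}]'

```text
time: 7.12
position: [0.5226, 0.1096, 0.0836]
tool_rot: [[0.996, 0.091, 0.002], [0.091, -0.996, -0.002], [0.001, 0.002, -1.0]]
wrist_force: [3.2, -5.1, 5.0]
opening: 0.127
```

```bash
python3 st.py
```

```text
7.125 [0.52264343 0.1096454  0.08360062] [ 3.1718244  -5.13384202  5.00594217] [-1.02412461 -0.70993622  1.35490286] 10.888422762909535 yaw 5.2082446011984755 [-0.26402305  0.64741325  0.02291184  1.92288202 -0.02130892  0.57048469
 -1.7077211 ]
```

Call:
move_arm --deltas '[{"jaw":5,"linear":[0,0,0],"turn":[0,0,2]},{"jaw":5,"linear":[0,0,0],"turn":[0,0,0]}]'

```text
time: 7.38
position: [0.5226, 0.1097, 0.0836]
tool_rot: [[0.993, 0.12, 0.001], [0.12, -0.993, -0.001], [0.001, 0.001, -1.0]]
wrist_force: [2.9, -4.8, 5.1]
opening: 0.134
```

```bash
python3 st.py
```

```text
7.375 [0.52260889 0.10968667 0.08356023] [ 2.89066295 -4.82231148  5.08774867] [-0.81011691 -0.70123863  0.51702017] 11.465745722997802 yaw 6.90289935426888 [-0.25715536  0.64738807  0.01333767  1.92269571 -0.0128874   0.5705962
 -1.68599623]
```

Call:
move_arm --deltas '[{"jaw":5,"linear":[0,0,0],"turn":[0,0,1]},{"jaw":5,"linear":[0,0,0],"turn":[0,0,0]}]'

```text
time: 7.62
position: [0.5226, 0.1096, 0.0836]
tool_rot: [[0.991, 0.134, 0.001], [0.134, -0.991, -0.0], [0.001, 0.0, -1.0]]
wrist_force: [3.5, -3.6, 4.2]
opening: 0.132
```

```bash
python3 st.py
```

```text
7.625 [0.52261292 0.10964828 0.08356147] [ 3.52647073 -3.63634629  4.1555601 ] [-0.83684861 -0.67843447  0.09907013] 11.231388854779995 yaw 7.714150151014582 [-0.25382467  0.64735672  0.00883061  1.92259313 -0.0088666   0.57068491
 -1.67548328]
```

Call:
move_arm --deltas '[{"jaw":5,"linear":[0,0,0],"turn":[0,0,6]},{"jaw":5,"linear":[0,0,0],"turn":[0,0,8]},{"jaw":5,"linear":[0,0,0],"turn":[0,0,8]},{"jaw":5,"linear":[0,0,0],"turn":[0,0,8]},{"jaw":5,"linear":[0,0,0],"turn":[0,0,7]},{"jaw":5,"linear":[0,0,0],"turn":[0,0,4]},{"jaw":5,"linear":[0,0,0],"turn":[0,0,2]},{"jaw":5,"linear":[0,0,0],"turn":[0,0,1]},{"jaw":5,"linear":[0,0,0],"turn":[0,0,0]},{"jaw":5,"linear":[0,0,0],"turn":[0,0,0]}]'

```text
time: 8.88
position: [0.5222, 0.1102, 0.0836]
tool_rot: [[0.619, 0.786, 0.0], [0.786, -0.619, 0.0], [0.0, 0.0, -1.0]]
wrist_force: [2.8, -3.0, 4.2]
opening: 0.13
```

```bash
python3 st.py
```

```text
8.875 [0.52224313 0.11023332 0.08356518] [ 2.78741877 -2.97217918  4.18448883] [-0.62591144 -0.57474549  0.07587661] 11.118265375647793 yaw 51.76892323235437 [-0.11270338  0.65539842 -0.20841535  1.91803479  0.22850668  0.59058518
 -1.13687879]
```

Call:
move_arm --deltas '[{"jaw":5,"linear":[0.7,-0.7,0],"turn":[0,0,1.1]},{"jaw":5,"linear":[0,0,0],"turn":[0,0,0]},{"jaw":5,"linear":[0,0,0],"turn":[0,0,0]}]'

```text
time: 9.25
position: [0.5222, 0.1102, 0.0835]
tool_rot: [[0.603, 0.798, -0.001], [0.798, -0.603, 0.001], [-0.0, -0.001, -1.0]]
wrist_force: [1.3, -1.6, 5.5]
opening: 0.129
```

```bash
python3 st.py
```

```text
9.25 [0.52223803 0.11022154 0.0835498 ] [ 1.27791688 -1.59964867  5.47629118] [-0.43829344 -0.36636106  0.0028039 ] 11.046457371358036 yaw 52.90552564208395 [-0.10786188  0.65630204 -0.21512421  1.91704031  0.23361163  0.59296184
 -1.12162781]
```

Release, opening gradually, then rise.

Call:
move_arm --deltas '[{"jaw":20,"linear":[0,0,0],"turn":[0,0,0]},{"jaw":35,"linear":[0,0,0],"turn":[0,0,0]},{"jaw":45,"linear":[0,0,0],"turn":[0,0,0]},{"jaw":45,"linear":[0,0,0],"turn":[0,0,0]},{"jaw":45,"linear":[0,0,0],"turn":[0,0,0]},{"jaw":45,"linear":[0,0,15],"turn":[0,0,0]},{"jaw":45,"linear":[0,0,30],"turn":[0,0,0]},{"jaw":45,"linear":[0,0,50],"turn":[0,0,0]},{"jaw":45,"linear":[0,0,60],"turn":[0,0,0]},{"jaw":45,"linear":[-11,-50,0],"turn":[0,0,0]},{"jaw":45,"linear":[-11,-50,0],"turn":[0,0,0]},{"jaw":45,"linear":[-11,-50,0],"turn":[0,0,0]},{"jaw":45,"linear":[-11,-50,0],"turn":[0,0,0]},{"jaw":45,"linear":[-14,-50,0],"turn":[0,0,0]},{"jaw":45,"linear":[-25,-50,0],"turn":[0,0,0]},{"jaw":45,"linear":[-25,-50,0],"turn":[0,0,0]},{"jaw":45,"linear":[-25,-50,0],"turn":[0,0,0]},{"jaw":45,"linear":[0,0,0],"turn":[0,0,0]},{"jaw":45,"linear":[0,0,0],"turn":[0,0,0]}]'

```text
time: 11.62
position: [0.3901, -0.2901, 0.239]
tool_rot: [[0.603, 0.798, 0.001], [0.798, -0.603, 0.0], [0.001, 0.001, -1.0]]
wrist_force: [0.3, 0.3, -0.2]
opening: 0.53
```

Run:
```python
from ov import *
imgs={n:imaging.snapshot(n)[:,:,::-1].copy() for n in("top","side")}
for n in imgs: cv2.imwrite(f"pics/{n}9.png",imgs[n])
overlay(.5197,.1102,.131,np.radians(45),"pics/o9.png",imgs)
a=cv2.imread("pics/top0.png")[145:200,280:325];b=imgs["top"][145:200,280:325]
cv2.imwrite("pics/knob.png",cv2.resize(np.hstack([a,b]),None,fx=6,fy=6,interpolation=cv2.INTER_CUBIC))
```

```text
(no output)
```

View pics/o9.png

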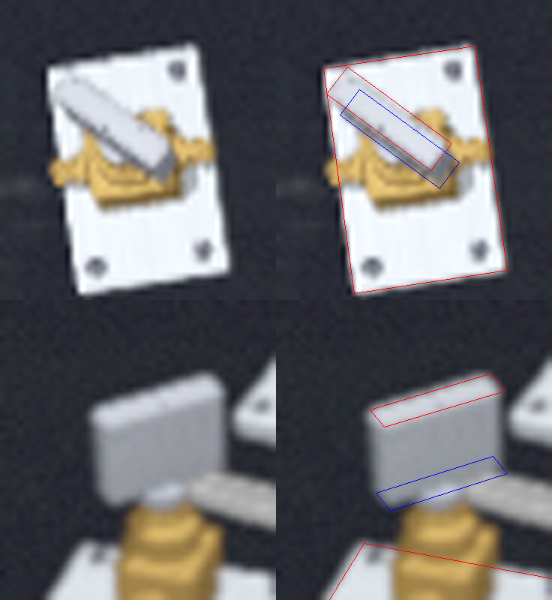

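View pics/knob.png

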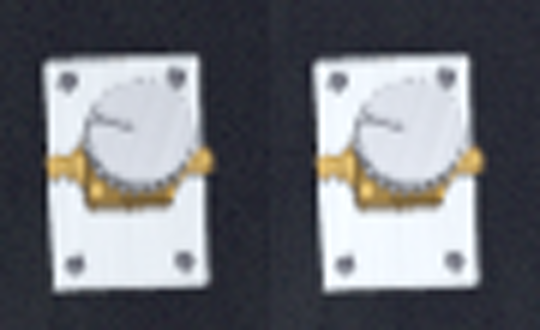

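The wing lies parallel to the 45° overlay in both views. In the top view the knob's dark line, from about (92,117) to (132,128), has not moved between the before and after crops. The gripper is well clear.

```bash
python3 -c "
from bench import job
print(job.close_job())"
```

```text
the job is handed in; nothing more can be done
None
```

The wing valve is set. I turned it clockwise onto its seat, backed it off 45°, released it and moved the arm clear. The job was handed in at about 11.7 s of the 32 s allowed.

- **Bottoming:** The wrist moment stayed near zero until a tool yaw of about 7.7°, then rose to 1.35 N m as I kept turning. The camera measurement of the plate had put the stop at 7.5°. On unloading, the moment came back to the same value at the same yaw, so the wing had not slipped in the grip.
- **Back-off:** The tool finished at a yaw of 52.9°, which is 45.1–45.2° from the stop. The extra was meant to cover a small lag of the wing behind the tool.
- **After release:** In both cameras the wing lies along the projected 45° outline to within what the pictures can show. A residual offset of about 1 px is consistent with the calibration error.
- **Other valves:** The round knob's line is unchanged between the before and after crops. The arm did not go near the green and turquoise look-alikes.
- **Forces:** The highest wrist force I read was about 7 N, and no check failed.

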